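# Roll the snap caps home in the vial tray

## Robot

A 6-joint arm with a two-finger parallel gripper is mounted at the origin on a cart in front of the work surface, level with it; the furniture and walls round the work are solid. World frame = base frame: x ahead of the robot, y to its left, z up, the work surface at z = 0. Lengths are in mm, angles in rad, forces in N, time in s.
With the tool pointing down it reaches from about 250 to 800 mm from the base axis. Payload 3.9 kg.
Tool frame: the origin (TCP) lies where the fingers leave the gripper's body, on its centre line; the fingertips stand 73 mm ahead of it and the grasp point (between the pads) lies 54 mm ahead of it; z points along the fingers, y is the line along which they close (so a half turn about z gives the same grasp; the last joint's range is limited). The gripper opens to 85 mm and grips with 20 to 120 N. Pads are 22 mm wide; open, the fingers measure 114 mm over their backs; the gripper's body (76 mm by 85 mm) begins 54 mm behind the grasp point. The pads swing forward as they close: fully open they stand 13 mm farther back than shut.
Start: joints at [1.334, 0.26, -0.138, 1.173, 0, 1.571], TCP at [123.157, 510.341, 303.904] pointing down, gripper open.
Joint ranges: [-2.78, 2.78], [-0.83, 1.72], [-1.28, 1.37], [-1.9, 2.12], [-1.57, 1.48], [-3.14, 3.14]. Speed limits (rad/s): [2.57, 2.57, 3.14, 3.14, 3.14, 3.14].

## Interface

Orientations are given as a unit quaternion [w, x, y, z].
In Python, from workcell import env gives the robot as it stands.
- The arm moves only by the tool move_arm, never from a script. Its arguments are lists of equal length, an entry for each row: "delta_pos": the shift along the tool's x, y, z in cm, a list of three; "twist": the turn about the tool's z in rad; "fingers": the finger opening in cm, from 0 to 8.54. A call has 1 to 20 rows; each row shifts and turns the commanded pose from where the row before left it, along the tool's axes as they then stand; what a row does not reach is not made up. A row lasts 1/12 s, in which the tool goes at most 41.7 mm and 7.16 degrees, less where a joint would pass 70% of its speed; a pose out of reach is approached as far as the arm can. A call with a gripper value outside its range is refused whole. The fingers move at their own pace and stop on an object; the grip force is fixed at half the most. Time passes only in rows, so rows that do not move let the fingers close. It gives the time, the measured TCP pose, the force, the opening and the grip force at its end, in the units of the state.
- env.get_state(): the state, without advancing time (a new reading comes with each control period).
- env.get_image(name): name is "scene" or "top"; returns a dict with "color" (400x640x3 uint8, red, green, blue), "fx", "fy", "cx", "cy" (pixels), "k1" (the pictures are not rectified: a ray, as slopes to the right and down, at radius r is drawn at 1 + k1 r^2 times it, then the intrinsics apply), "T" (4x4, takes a point from camera to world coordinates). Camera axes: x right, y up, looking along -z (the intrinsics and any distortion apply to the point x, -y, -z); pixel columns grow to the right and rows downward; lengths in mm; the calibration is good to about 2 mm. A picture is of the moment at which its call begins. There is no depth.
- env.close_job(): hands the job in; it is judged then, once.
Trained networks look in a picture, given as the dict that the camera call returned (one of the last four; its "shot" number tells which), for a name from the list of things; names that differ only in an ending like _2 or _b are one class to them, and where a whole thing is asked for, a point or a joint stands for the part that bears it (a point fixed in the world has none). Each returns a list of dicts, best first, with "conf" (0 to 1); they miss things now and then, are a little off and sometimes report something else, mostly with a low value. They report only what shows in the picture. A call takes as long as a camera call. They do not tell look-alikes from the thing itself.
- env.search_frame(label, picture): "rect" ([left, top, right, bottom] in pixels, round what is visible of it).
- env.place_of(label, picture): "position" ([column, row] in pixels: a listed point, or the origin of a listed thing).
The state is a dict: "t": time; "joint_positions": joint angles; "qd": joint speeds; "joint_torque": joint torques, N m; "ee_pos": TCP position; "orientation": TCP orientation; "ft_force": force on the tool from outside, world axes, zero at the start; "ft_torque": the same for the moment, N m; "grip_width": opening from 0.0 (shut) to 1.0 (fully open); "grasp_force": force on a finger pad.
Only numpy, scipy, OpenCV 4.12 (cv2) and the standard library are available. Lean on these libraries where they do the work, as an engineer would, in place of code of your own. Each camera call takes 0.05 s, during which the arm holds its last target. There are 200 camera calls.

## Task

The snap caps on the vials in the capping tray are only set on loosely. Take the hand roller that just fits between the tray's side rails, so that it covers both rows, and run it along the channel in a smooth stroke with steady, moderate pressure until every cap is fully home. Then stand the roller back on its drums where it stood; do not press the caps with the gripper, and leave the other rollers, the bottles, the cup and the beaker where they are.

Things in the scene. Friction and masses are not known exactly. Their poses are not given: they have to be found in the camera images.
- tray: steel capping tray, fixed, 216 mm long (x), 84 mm wide (y), open at both ends. Between its side rails stand seven vials with white snap caps, 24 mm diameter, in two staggered rows: y = 13 mm at x = -45, -15, 15, 45 and y = -13 mm at x = -30, 0, 30 mm. Top of a cap fully home: 62 mm above the counter; open: up to 66 mm. Origin: centre of the underside, on the counter; z up
- tray_rail (a point): middle of the top of one side rail, 33 mm from the tray's middle line, 70 mm above the counter; both rails run the whole length, 6 mm thick, inner faces 60 mm apart (y = -30 and 30 mm)
- tray_end_a (a point): centre of the flat land at the tray's -x end, between the rails, 50 mm long (x = -58 to -108 mm), 61.5 mm above the counter, level with caps that are home; axes as the tray
- tray_end_b (a point): centre of the like land at the tray's +x end (x = 58 to 108 mm), 61.5 mm above the counter; axes as the tray
- roller_54: the middle one of three tandem hand rollers alike but for width: 54 mm over the side cheeks (its y). Two free grey drums, 24 mm diameter, 46 mm long, axles along y at x = -15 and 15 mm, in an aluminium frame 32 mm high: cheeks 50 mm long (x), 8 mm off the ground, top plate 36 mm (drums show fore and aft); 0.35 kg. Origin: centre of the underside (drum contact height); x = rolling direction, z up
- roller_36: the narrowest of three tandem hand rollers alike but for width: 36 mm over the side cheeks (its y). Two free grey drums, 24 mm diameter, 28 mm long, axles along y at x = -15 and 15 mm, in an aluminium frame 32 mm high: cheeks 50 mm long (x), 8 mm off the ground, top plate 36 mm (drums show fore and aft); 0.35 kg. Origin: centre of the underside (drum contact height); x = rolling direction, z up
- roller_70: the widest of three tandem hand rollers alike but for width: 70 mm over the side cheeks (its y). Two free grey drums, 24 mm diameter, 62 mm long, axles along y at x = -15 and 15 mm, in an aluminium frame 32 mm high: cheeks 50 mm long (x), 8 mm off the ground, top plate 36 mm (drums show fore and aft); 0.35 kg. Origin: centre of the underside (drum contact height); x = rolling direction, z up
- roller_54_grip (a point): middle of the 54 mm roller's black upright grip, a 24x24 mm square bar (sides along the roller's x and y) from 37 to 82 mm above its underside with a 28 mm square head up to 88 mm; this point is 66 mm above the underside; axes as the roller
- roller_36_grip (a point): middle of the 36 mm roller's black upright grip, a 24x24 mm square bar (sides along the roller's x and y) from 37 to 82 mm above its underside with a 28 mm square head up to 88 mm; this point is 66 mm above the underside; axes as the roller
- roller_70_grip (a point): middle of the 70 mm roller's black upright grip, a 24x24 mm square bar (sides along the roller's x and y) from 37 to 82 mm above its underside with a 28 mm square head up to 88 mm; this point is 66 mm above the underside; axes as the roller
- cap_1 (a joint): snap cap of the vial at x -45, y 13 mm in the tray: 0 = 4 mm proud, 0.004 = fully home (m); it stays where it is pushed and yields to about 6 N
- cap_2 (a joint): snap cap of the vial at x -15, y 13 mm in the tray: 0 = 4 mm proud, 0.004 = fully home (m); it stays where it is pushed and yields to about 6 N
- cap_3 (a joint): snap cap of the vial at x 15, y 13 mm in the tray: 0 = 4 mm proud, 0.004 = fully home (m); it stays where it is pushed and yields to about 6 N
- cap_4 (a joint): snap cap of the vial at x 45, y 13 mm in the tray: 0 = 4 mm proud, 0.004 = fully home (m); it stays where it is pushed and yields to about 6 N
- cap_5 (a joint): snap cap of the vial at x -30, y -13 mm in the tray: 0 = 4 mm proud, 0.004 = fully home (m); it stays where it is pushed and yields to about 6 N
- cap_6 (a joint): snap cap of the vial at x 0, y -13 mm in the tray: 0 = 4 mm proud, 0.004 = fully home (m); it stays where it is pushed and yields to about 6 N
- cap_7 (a joint): snap cap of the vial at x 30, y -13 mm in the tray: 0 = 4 mm proud, 0.004 = fully home (m); it stays where it is pushed and yields to about 6 N
- stain_a: bystander: white dropper bottle with a screw cap, 35 mm diameter, 85 mm tall; origin: centre of the underside
- stain_b: bystander: brown dropper bottle with a black cap, 35 mm diameter, 85 mm tall; origin: centre of the underside
- amber_bottle: bystander: brown glass bottle, 68 mm diameter, 176 mm tall; origin: centre of the underside
- wash_bottle: bystander: white wash bottle with a bent spout, 63x88 mm, 183 mm tall; origin: centre of the underside
- sample_cup: bystander: white sample cup with a blue lid, 66 mm diameter, 62 mm tall; origin: centre of the underside
- beaker: bystander: clear beaker, 72 mm diameter, 95 mm tall; origin: centre of the underside
Things that resemble listed ones, but are neither listed nor needed, are in the scene too. Leave any orange look-alike of the roller_54 alone.

How it is judged:
By the outcome, as a careful person would: the job done as asked, in the order asked, and still so for the second after the job is handed in, with the robot touching nothing.
It also fails if it takes over 61 s, if anything falls off the work surface, if the arm or the gripper's body presses on something with over 40 N, if the wrist force passes 120 N, or if a joint passes its speed limit or range.

## Working session

There is one attempt and no reset: what is moved stays moved. The work goes in short steps, Python scripts to look and compute and a tool call to move; the robot and the scene stay as the last step left them, time stands still between calls to the robot, and variables do not carry over. Pictures are saved under pics/ and viewed, at most 10 in all, crops included, and the job is handed in when it is done.

Besides the shell and the picture viewer there is one more tool, called after "Emit:" by a JSON object that holds its "op" and its "data", one argument or row to a line. move_arm: Moves the arm, as the interface text tells. Its arguments: {"type":"object","properties":{"delta_pos":{"type":"array"},"twist":{"type":"array"},"fingers":{"type":"array"}},"required":["delta_pos","twist","fingers"]}

```bash
mkdir -p pics; cat > h.py <<'E'
import numpy as np, cv2
from workcell import env
def ray(p,px):
    K=np.array([[p['fx'],0,p['cx']],[0,p['fy'],p['cy']],[0,0,1.]])
    u=cv2.undistortPoints(np.array([[px]],float),K,np.array([p['k1'],0,0,0.]))[0,0]
    T=np.array(p['T']); d=T[:3,:3]@np.array([u[0],-u[1],-1.]); return T[:3,3],d
def at(p,px,z):
    o,d=ray(p,px); return o+d*(z-o[2])/d[2]
def proj(p,P):
    T=np.array(p['T']); c=T[:3,:3].T@(np.array(P,float)-T[:3,3])
    x,y=c[0]/-c[2],-c[1]/-c[2]; s=1+p['k1']*(x*x+y*y)
    return np.array([p['fx']*x*s+p['cx'],p['fy']*y*s+p['cy']])
def save(p,n): cv2.imwrite('pics/'+n,p['color'][:,:,::-1])
E
python3 - <<'E'
from h import *
np.set_printoptions(precision=1,suppress=True)
s=env.get_state();print(s)
for n in ('scene','top'):
    p=env.get_image(n);save(p,n+'0.png');print(n,p['shot'],np.array(p['T'])[:3,3],p['fx'],p['k1'])
    for l,z in (('tray',0),('tray_rail',70),('tray_end_a',61.5),('tray_end_b',61.5),('roller_54',0),('roller_54_grip',66),('roller_36_grip',66),('roller_70_grip',66)):
        for r in env.place_of(l,p)[:4]: print(l,np.round(r['conf'],2),np.array(r['position']),at(p,r['position'],z))
E
```

```text
{'t': 0.0, 'joint_positions': array([ 1.3,  0.3, -0.1,  1.2, -0. ,  1.6]), 'qd': array([-0., -0., -0.,  0.,  0., -0.]), 'joint_torque': array([ -0. , -40.6,  25.4,   0. ,  -0. ,   0. ]), 'ee_pos': array([123. , 509.8, 303. ]), 'orientation': array([-0. ,  0.1,  1. , -0. ]), 'ft_force': array([-0.5,  0.3, -0.5]), 'ft_torque': array([-0.,  0., -0.]), 'grasp_force': 0.0, 'grip_width': 1.0011623226146433}
scene 1 [-451.5 -674.2  761.9] 427.54597418689383 0.007618192572093367
tray 0.97 [284.6 200.7] [542.2 101.5   0. ]
tray 0.46 [261.1 174.5] [642.9 291.2   0. ]
tray_rail 0.61 [289.3 188.5] [521.3  64.8  70. ]
tray_end_a 0.63 [262.7 192.7] [460.1 126.9  61.5]
tray_end_a 0.55 [302.4 178.8] [614.3  78.3  61.5]
tray_end_b 0.63 [262.7 192.7] [460.1 126.9  61.5]
tray_end_b 0.55 [302.4 178.8] [614.3  78.3  61.5]
roller_54 0.87 [345.  255.7] [ 403.  -221.4    0. ]
roller_54 0.79 [311.4 229.5] [454.1 -70.5   0. ]
roller_54 0.64 [362.  238.6] [ 503.9 -221.4    0. ]
roller_54 0.57 [396.4 255.2] [ 490.7 -340.4    0. ]
roller_54_grip 0.91 [401.7 239.4] [ 482.  -351.8   66. ]
roller_54_grip 0.8 [344.6
[... 542 characters left out ...]
8  93.   61.5]
tray_end_b 0.65 [291.  165.3] [625.4  72.3  61.5]
tray_end_b 0.58 [272.  218.6] [470.9 128.8  61.5]
tray_end_b 0.44 [222.1 167.3] [623.4 274.3  61.5]
tray_end_b 0.34 [284.2 197.4] [531.8  93.   61.5]
roller_54 0.88 [430.7 209.2] [ 494.4 -345.9    0. ]
roller_54 0.83 [388.4 202.3] [ 517.6 -217.9    0. ]
roller_54 0.78 [388.8 237.7] [ 410.5 -215.9    0. ]
roller_54 0.74 [340.5 227.7] [443.  -70.9   0. ]
roller_54_grip 0.91 [392.8 237.6] [ 410.6 -216.9   66. ]
roller_54_grip 0.7 [437.9 205.4] [ 500.7 -349.9   66. ]
roller_36_grip 0.73 [434.2 204.4] [ 503.8 -339.3   66. ]
roller_36_grip 0.49 [392.3 203.1] [ 509.6 -218.4   66. ]
roller_70_grip 0.73 [339.9 223.4] [453.8 -66.5  66. ]
```

```bash
python3 - <<'E'
import cv2
a=cv2.imread('pics/top0.png')[130:280,200:470]; b=cv2.imread('pics/scene0.png')[140:300,220:450]
cv2.imwrite('pics/topc.png',cv2.resize(a,None,fx=2.96,fy=2.96,interpolation=cv2.INTER_CUBIC))
cv2.imwrite('pics/scc.png',cv2.resize(b,None,fx=3.47,fy=3.47,interpolation=cv2.INTER_CUBIC))
E
```

```text
(no output)
```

View pics/topc.png

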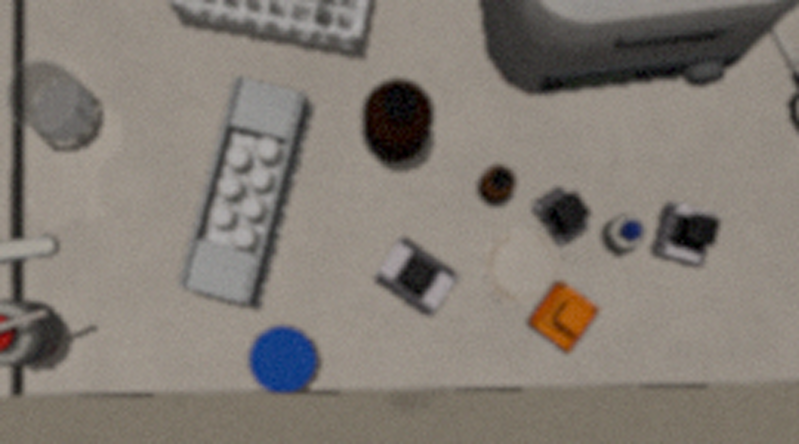

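View pics/scc.png

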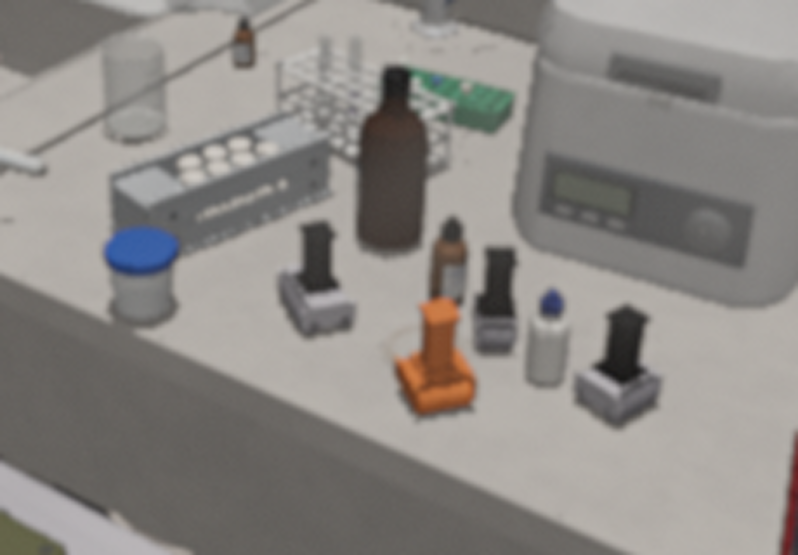

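View pics/top0.png

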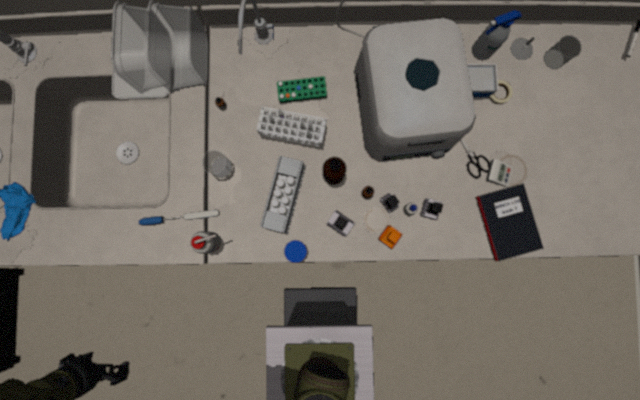

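The top view shows the tray at about (283,196), three grey rollers with black grips near (340,224), (390,202) and (432,209), and the orange look-alike at (390,237). I need the widths, so I'll average frames and zoom in.

```bash
python3 - <<'E'
from h import *
import pickle
rows=[]
d={}
for n in ('top','scene'):
    ps=[env.get_image(n) for _ in range(5)]; p=dict(ps[-1]); p['color']=np.mean([q['color'] for q in ps],0).astype(np.uint8); d[n]=p
pickle.dump(d,open('avg.pkl','wb'))
C=[(443,-68),(510,-217),(497,-345)]
for n in ('top','scene'):
    r=[]
    for c in C:
        u,v=np.round(proj(d[n],(*c,30))).astype(int)
        im=d[n]['color'][v-22:v+22,u-22:u+22,::-1]
        r.append(cv2.resize(im,(264,264),interpolation=cv2.INTER_CUBIC))
    rows.append(np.hstack(r))
im=np.vstack(rows); im=cv2.convertScaleAbs(im,alpha=1.4); cv2.imwrite('pics/rol.png',im)
E
```

```text
(no output)
```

View pics/rol.png

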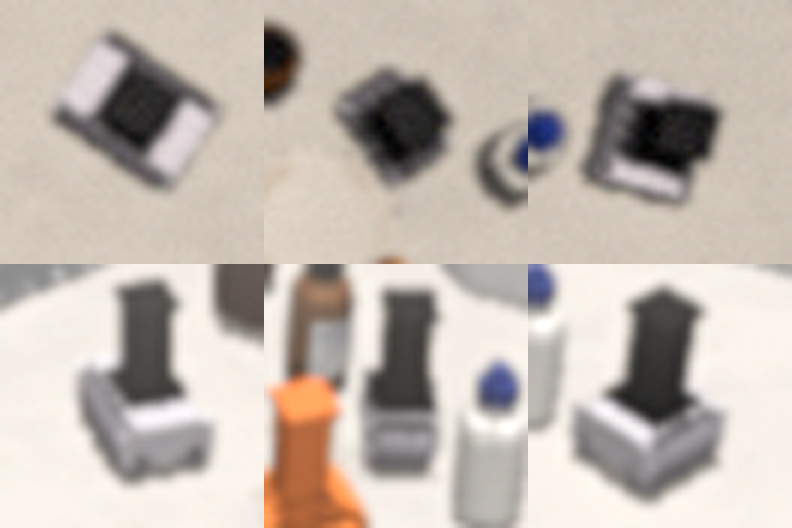

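```bash
cat > fit.py <<'E'
from h import *
import pickle
from scipy.optimize import minimize
S=4
def box(x,y,z0,z1,cy=0): return np.array([[a*x/2,cy+b*y/2,c] for a in(-1,1) for b in(-1,1) for c in(z0,z1)])
def roller(W): return [box(50,W,8,32),box(54,W-8,4,20),box(30,W-8,0,8),box(24,24,32,82),box(28,28,82,88)]
TRAY=[box(216,72,0,70)]
def place(B,q):
    c,s=np.cos(q[2]),np.sin(q[2]); R=np.array([[c,-s,0],[s,c,0],[0,0,1]])
    return [b@R.T+[q[0],q[1],0] for b in B]
def mask(p,parts,o,wh):
    m=np.zeros((wh[1]*S,wh[0]*S),np.uint8)
    for b in parts:
        pts=np.array([(proj(p,P)-o+.5)*S for P in b]).astype(np.float32)
        cv2.fillConvexPoly(m,cv2.convexHull(np.round(pts).astype(np.int32)),1)
    return cv2.resize(m.astype(np.float32),wh,interpolation=cv2.INTER_AREA)
def fg(p,o,wh,thr):
    lab=cv2.cvtColor(p['color'],cv2.COLOR_RGB2LAB).astype(float)[o[1]:o[1]+wh[1],o[0]:o[0]+wh[0]]
    bg=np.array(p['bg']); d=np.abs(lab-bg)*[.6,2,2]
    return np.clip((d.sum(2)-thr/2)/thr,0,1)
E
cat > r.py <<'E'
from fit import *
np.set_printoptions(precision=2,suppress=True)
d=pickle.load(open('avg.pkl','rb'))
def crop(n,c,h):
    return (np.round(proj(d[n],c)).astype(int)-h), (2*h,2*h)
out=[]
for name,c in (('A',(443,-68)),('B',(510,-217)),('C',(497,-345))):
    data=[]
    for n in ('top','scene'):
        p=d[n]; o,wh=crop(n,(*c,40),20 if n=='top' else 26)
        lab=cv2.cvtColor(p['color'],cv2.COLOR_RGB2LAB).astype(float)[o[1]:o[1]+wh[1],o[0]:o[0]+wh[0]].reshape(-1,3)
        p['bg']=np.median(lab[lab[:,0]>np.percentile(lab[:,0],40)],0) 
        f=fg(p,o,wh,22)
        # keep component nearest centre
        k,l,st,ce=cv2.connectedComponentsWithStats((f>.3).astype(np.uint8))
        i=1+np.argmin(np.hypot(*(ce[1:]-np.array(wh)/2).T)-0.02*st[1:,4]); f=f*(l==i)
        data.append((p,o,wh,f))
        out.append(cv2.resize((f*255).astype(np.uint8),(260,260)))
    for W in (36,54,70):
        def cost(q): 
            e=0
            for p,o,wh,f in data:
                e+=np.abs(mask(p,place(roller(W),q),o,wh)-f).sum()/f.sum()
            return e
        best=min((minimize(cost,(*c,y),method='Nelder-Mead',options=dict(initial_simplex=[(*c,y),(c[0]+8,c[1],y),(c[0],c[1]+8,y),(*c,y+.3)],xatol=.05,fatol=1e-4)) for y in np.arange(0,3.1,.5)),key=lambda r:r.fun)
        print(name,W,best.x,best.fun)
cv2.imwrite('pics/m.png',np.hstack([np.vstack(out[i:i+2]) for i in (0,2,4)]))
E
python3 r.py
```

```text
A 36 [454.89 -68.3   -0.63] 0.8231320171336085
A 54 [453.11 -70.05   2.5 ] 0.628641456819693
A 70 [453.2  -69.7    2.44] 0.6425426086228172
B 36 [ 513.92 -214.93    0.55] 0.23945093282023194
B 54 [ 514.27 -215.52    2.  ] 0.7546778637347278
B 70 [ 513.66 -216.52    2.03] 1.1778791142312592
C 36 [ 494.95 -341.72    1.27] 0.5956052115463115
C 54 [ 492.42 -341.11    1.26] 0.41416594564112225
C 70 [ 490.56 -341.88    1.53] 0.7253862880025215
```

```bash
cat > r2.py <<'E'
from fit import *
np.set_printoptions(precision=2,suppress=True)
d=pickle.load(open('avg.pkl','rb'))
c=(492.5,-341); data=[]
for n in ('top','scene'):
    p=d[n]; h=20 if n=='top' else 26
    o=np.round(proj(p,(*c,40))).astype(int)-h; wh=(2*h,2*h)
    lab=cv2.cvtColor(p['color'],cv2.COLOR_RGB2LAB).astype(float)[o[1]:o[1]+wh[1],o[0]:o[0]+wh[0]].reshape(-1,3)
    p['bg']=np.median(lab[lab[:,0]>np.percentile(lab[:,0],40)],0)
    f=fg(p,o,wh,22); m=mask(p,place(roller(54),(*c,1.26)),o,wh)
    roi=cv2.dilate((m>.2).astype(np.uint8),np.ones((5,5)))
    b=cv2.morphologyEx((f>.4).astype(np.uint8)*roi,cv2.MORPH_CLOSE,np.ones((5,5)))
    k,l,st,_=cv2.connectedComponentsWithStats(b); b=(l==1+np.argmax(st[1:,4]))
    cs,_=cv2.findContours(b.astype(np.uint8),0,2); b=cv2.drawContours(np.zeros(b.shape,np.uint8),cs,-1,1,-1)
    data.append((p,o,wh,b.astype(float)))
def cost(q): return sum(np.abs(mask(p,place(roller(54),q),o,wh)-f).sum()/f.sum() for p,o,wh,f in data)
r=minimize(cost,(*c,1.26),method='Nelder-Mead',options=dict(initial_simplex=[(*c,1.2),(c[0]+5,c[1],1.2),(c[0],c[1]+5,1.2),(*c,1.5)],xatol=.05,fatol=1e-4))
print(r.x,r.fun); q=r.x
# tray: point estimates, caps+land silhouettes
def tp(q,P): 
    cc,s=np.cos(q[2]),np.sin(q[2]); P=np.array(P,float); return np.array([q[0]+cc*P[0]-s*P[1],q[1]+s*P[0]+cc*P[1],P[2]])
caps=[(-45,13),(-15,13),(15,13),(45,13),(-30,-13),(0,-13),(30,-13)]
res=[]
for n in ('top','scene'):
    p=d[n]; g=cv2.GaussianBlur(p['color'].min(2).astype(np.float32),(0,0),.8); p['g']=g
def tcost(q):
    # mean brightness inside cap discs minus ring/gaps
    e=0
    for n in ('top','scene'):
        p=d[n]; G=p['g']
        ins=[tp(q,(x+r*np.cos(a),y+r*np.sin(a),65)) for x,y in caps for r in(0,5,9) for a in np.arange(0,6.2,.8)]
        outp=[tp(q,(x+15*np.cos(a),y+15*np.sin(a),62)) for x,y in caps for a in np.arange(0,6.2,.4) if min(np.hypot(x+15*np.cos(a)-u,y+15*np.sin(a)-v) for u,v in caps)>14.5]
        f=lambda L: cv2.remap(G,np.array([proj(p,P) for P in L],np.float32).reshape(-1,1,2),None,cv2.INTER_LINEAR).mean()
        e+=f(outp)-f(ins)
    return e
best=min((minimize(tcost,(542+a,101+b,y),method='Nelder-Mead',options=dict(initial_simplex=[(542+a,101+b,y),(548+a,101+b,y),(542+a,107+b,y),(542+a,101+b,y+.1)],xatol=.02)) for y in (np.pi-.33,-.33) for a in (-8,0,8) for b in (-5,5)),key=lambda r:r.fun)
print('tray',best.x,best.fun); t=best.x
ims=[]
for n,sz in (('top',8),('scene',8)):
    p=d[n]; im=cv2.resize(p['color'][:,:,::-1],None,fx=sz,fy=sz,interpolation=cv2.INTER_CUBIC)
    P2=lambda P: tuple(np.round((proj(p,P)+.5)*sz).astype(int).tolist())
    def wire(b,col):
        for i in range(8):
            for j in range(i):
                if bin(i^j).count('1')==1: cv2.line(im,P2(b[i]),P2(b[j]),col,1)
    R=place(roller(54),q); wire(R[0],(0,0,255)); wire(R[4],(0,255,0))
    for b in place([box(216,6,20,70,33),box(216,6,20,70,-33)],t): wire(b,(0,0,255))
    for x,y in caps:
        cv2.polylines(im,[np.array([P2(tp(t,(x+12*np.cos(a),y+12*np.sin(a),65))) for a in np.arange(0,6.3,.3)])],True,(0,255,0),1)
    u,v=P2((*t[:2],50)); A=im[v-300:v+300,u-230:u+230]; u,v=P2((*q[:2],40)); B=im[v-150:v+150,u-150:u+150]
    ims+= [A,cv2.resize(B,(340,340))]
cv2.imwrite('pics/tr_ov.png',cv2.resize(np.hstack([ims[0],ims[2]]),(798,520)))
cv2.imwrite('pics/ro_ov.png',np.hstack([ims[1],ims[3]]))
E
python3 r2.py
```

```text
[ 492.35 -340.47    1.33] 0.2839847685998828
tray [542.21 102.25   2.87] -58.52202606201172
```

View pics/tr_ov.png

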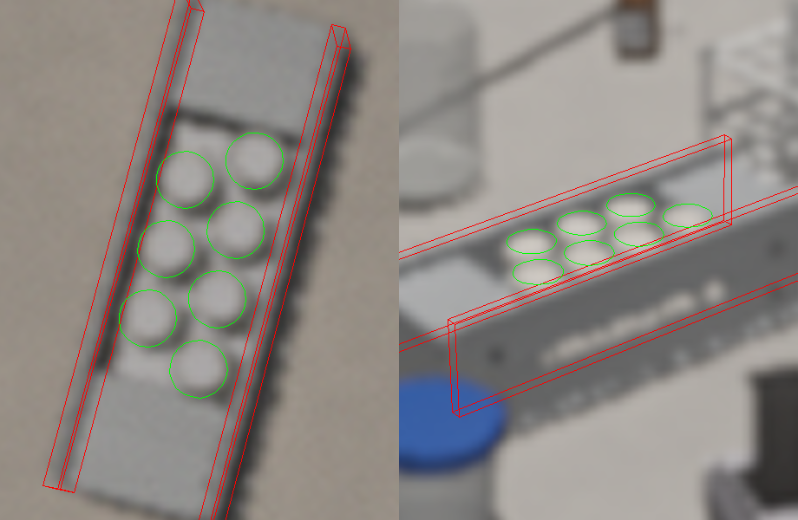

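View pics/ro_ov.png

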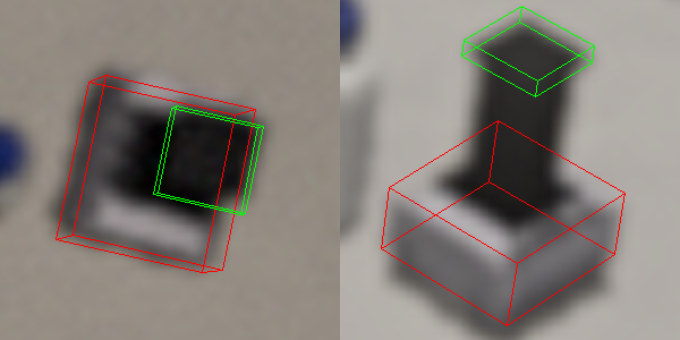

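Overlay: roller C (top ≈ (432,209), scene ≈ (397,245)) fits a 54 mm width. The tray caps fit well with tray yaw ≈ 2.87 (four-cap row on the -y world side). Now I'll refine the roller position from its dark grip.

```bash
cat > r3.py <<'E'
from fit import *
np.set_printoptions(precision=3,suppress=True)
d=pickle.load(open('avg.pkl','rb'))
def grip(cs): return [box(24,24,32,82),box(28,28,82,88),box(cs,cs,32,37)]
c=(492.5,-341); data={}
for n in ('top','scene'):
    p=d[n]; h=20 if n=='top' else 26
    o=np.round(proj(p,(*c,50))).astype(int)-h; wh=(2*h,2*h)
    L=cv2.cvtColor(p['color'],cv2.COLOR_RGB2LAB).astype(float)[o[1]:o[1]+wh[1],o[0]:o[0]+wh[0],0]
    f=np.clip((100-L)/50,0,1); f[:, :8]=0 ; data[n]=(p,o,wh,f)
for use in (('top',),('scene',),('top','scene')):
  for cs in (30,36):
    def cost(q): return sum(np.abs(mask(data[n][0],place(grip(cs),q),*data[n][1:3])-data[n][3]).sum()/data[n][3].sum() for n in use)
    r=min((minimize(cost,(*c,y),method='Nelder-Mead',options=dict(initial_simplex=[(*c,y),(c[0]+5,c[1],y),(c[0],c[1]+5,y),(*c,y+.2)],xatol=.05,fatol=1e-4)) for y in (1.1,1.3,1.5)),key=lambda r:r.fun)
    print(use,cs,r.x,r.fun)
# plate bright strips yaw (top)
E
python3 r3.py
python3 - <<'E'
from workcell import env
s=env.get_state(); print(s['ee_pos'].tolist(),s['orientation'].tolist(),s['t'])
E
```

```text
('top',) 30 [ 494.615 -338.891    1.27 ] 0.2800701464823602
('top',) 36 [ 494.531 -338.761    1.524] 0.32513668248401073
('scene',) 30 [ 490.138 -341.746    1.907] 0.34506521960664427
('scene',) 36 [ 490.432 -341.688    1.906] 0.45570926322225613
('top', 'scene') 30 [ 493.558 -340.096    1.917] 0.7450451512186491
('top', 'scene') 36 [ 493.859 -340.156    1.903] 0.857662278837492
[123.15662044617773, 510.3328219175902, 303.9004074966767] [-6.569628491926558e-06, 0.11811732658222843, 0.9929996459020608, -1.8875620297596363e-05] 1.4
```

Emit:
{"op": "move_arm", "data": {
  "delta_pos": [
    [0,0,0],
    [0,0,0],
    [0,0,0],
    [0,0,0]
  ],
  "twist": [0.12,0.12,0.12,0.12],
  "fingers": [8.5,8.5,8.5,8.5]
}}

```text
t: 1.73
ee_pos: [123.2, 510.3, 303.9]
orientation: [0.0, 0.354, 0.935, -0.0]
ft_force: [0.1, -0.1, 0.4]
grip_width: 0.993
grasp_force: 0.0
```

```bash
cat > st.py <<'E'
from h import *
from scipy.spatial.transform import Rotation as R
np.set_printoptions(precision=3,suppress=True)
def st():
    s=env.get_state(); q=s['orientation']; M=R.from_quat([*q[1:],q[0]]).as_matrix()
    return s,M
if __name__=='__main__':
    import sys
    s,M=st(); print(s['t'],s['ee_pos'],'yawY',np.arctan2(M[1,1],M[0,1]),'z',M[:,2],s['joint_positions'],'F',s['ft_force'],s['grip_width'],s['grasp_force'])
    if len(sys.argv)>1:
        t=np.array([float(v) for v in sys.argv[1:4]]); print('delta tool cm',M.T@(t-s['ee_pos'])/10)
E
python3 st.py 492 -341 240
```

```text
1.7333 [123.152 510.329 303.885] yawY 0.8480427934910791 z [-0. -0. -1.] [ 1.334  0.26  -0.138  1.173 -0.     2.057] F [ 0.145 -0.149  0.362] 0.9931179091609403 0.0
delta tool cm [-83.974 -39.451   6.394]
```

Emit:
{"op": "move_arm", "data": {
  "delta_pos": [
    [-2.0,-0.9,0],
    [-3.6,-1.7,0],
    [-3.6,-1.7,0],
    [-3.6,-1.7,0],
    [-3.6,-1.7,0],
    [-3.6,-1.7,0],
    [-3.6,-1.7,0],
    [-3.6,-1.7,0],
    [-3.6,-1.7,0],
    [-3.6,-1.7,0],
    [-3.6,-1.7,0],
    [-3.6,-1.7,0],
    [-3.6,-1.7,0],
    [-3.6,-1.7,0],
    [-3.6,-1.7,0],
    [-3.6,-1.7,0],
    [-3.6,-1.7,0],
    [-3.6,-1.7,0],
    [-3.6,-1.7,0],
    [-3.6,-1.7,0]
  ],
  "twist": [0,0,0,0,0,0,0,0,0,0,0,0,0,0,0,0,0,0,0,0],
  "fingers": [8.5,8.5,8.5,8.5,8.5,8.5,8.5,8.5,8.5,8.5,8.5,8.5,8.5,8.5,8.5,8.5,8.5,8.5,8.5,8.5]
}}

```text
t: 3.4
ee_pos: [436.1, -204.7, 304.0]
orientation: [0.0, 0.351, 0.936, 0.0]
ft_force: [2.2, 0.1, 0.7]
grip_width: 0.996
grasp_force: 0.0
```

Emit:
{"op": "move_arm", "data": {
  "delta_pos": [
    [-3.0,-1.4,0],
    [-3.0,-1.4,0],
    [-3.0,-1.4,0],
    [-2.0,-1.0,0],
    [0,0,0],
    [0,0,0],
    [0,0,0],
    [0,0,0],
    [0,0,0],
    [0,0,0],
    [0,0,0],
    [0,0,0],
    [0,0,0],
    [0,0,0]
  ],
  "twist": [0,0,0,0,0.124,0.124,0.124,0.124,0.124,0.124,0.124,0.124,0.124,0],
  "fingers": [8.5,8.5,8.5,8.5,8.5,8.5,8.5,8.5,8.5,8.5,8.5,8.5,8.5,8.5]
}}

```text
t: 4.57
ee_pos: [484.6, -313.9, 303.8]
orientation: [-0.0, 0.794, 0.608, -0.0]
ft_force: [0.0, -0.0, 0.1]
grip_width: 0.995
grasp_force: 0.0
```

```bash
python3 st.py 493 -340 120
```

```text
4.5667 [ 484.563 -313.943  303.85 ] yawY -0.2639879399823604 z [-0.  0. -1.] [-0.575  0.351 -0.007  1.213  0.     1.26 ] F [ 0.038 -0.041  0.074] 0.9947022083145061 0.0
delta tool cm [-2.296  1.496 18.385]
```

Emit:
{"op": "move_arm", "data": {
  "delta_pos": [
    [-1.2,0.7,0],
    [-1.1,0.8,0],
    [0,0,3],
    [0,0,3],
    [0,0,3],
    [0,0,0]
  ],
  "twist": [0,0,0,0,0,0],
  "fingers": [8.5,8.5,8.5,8.5,8.5,8.5]
}}

```text
t: 5.07
ee_pos: [489.9, -337.9, 207.8]
orientation: [-0.005, 0.793, 0.61, -0.002]
ft_force: [-1.1, 0.4, -0.0]
grip_width: 0.99
grasp_force: 0.0
```

```bash
python3 - <<'E'
from h import *
ims=[]
for n in ('top','scene'):
    p=env.get_image(n); u,v=np.round(proj(p,(493,-340,70))).astype(int)
    im=cv2.resize(p['color'][v-33:v+33,u-33:u+33,::-1],(396,396),interpolation=cv2.INTER_CUBIC); ims.append(cv2.convertScaleAbs(im,alpha=1.3))
cv2.imwrite('pics/pre.png',np.hstack(ims))
E
python3 st.py 493 -340 120
```

```text
5.1667 [ 492.446 -339.566  213.294] yawY -0.26010026423558963 z [-0.002  0.002 -1.   ] [-0.604  0.435 -0.117  1.022 -0.     1.227] F [ 0.832 -0.282 -0.558] 0.9953374502257079 0.0
delta tool cm [-0.037  0.091  9.329]
```

View pics/pre.png

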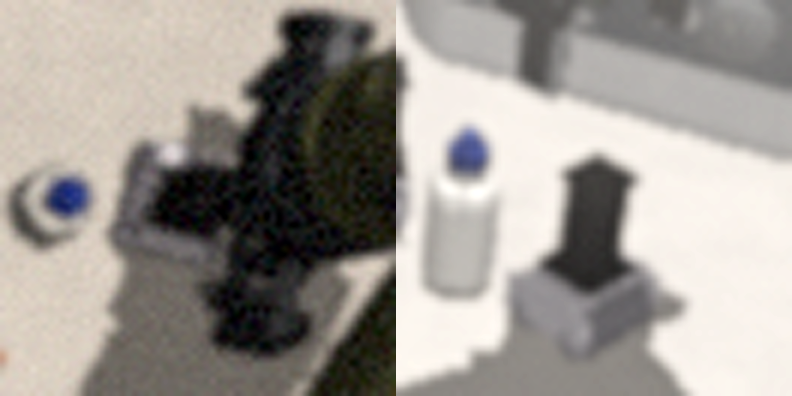

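The gripper is over the roller, with its fingers astride the grip and clear of the white bottle. Descend and close.

Emit:
{"op": "move_arm", "data": {
  "delta_pos": [
    [0,0,2.5],
    [0,0,2.5],
    [0,0,2.5],
    [0,0,1.8],
    [0,0,0],
    [0,0,0],
    [0,0,0],
    [0,0,0]
  ],
  "twist": [0,0,0,0,0,0,0,0],
  "fingers": [8.5,8.5,8.5,8.5,8.5,8.5,8.5,5.0]
}}

```text
t: 5.83
ee_pos: [494.7, -341.1, 123.5]
orientation: [0.002, 0.793, 0.609, 0.001]
ft_force: [0.5, -0.1, -0.8]
grip_width: 0.879
grasp_force: 0.0
```

Emit:
{"op": "move_arm", "data": {
  "delta_pos": [
    [0,0,0],
    [0,0,0],
    [0,0,0],
    [0,0,0],
    [0,0,0],
    [0,0,0],
    [0,0,0],
    [0,0,0],
    [0,0,0],
    [0,0,0]
  ],
  "twist": [0,0,0,0,0,0,0,0,0,0],
  "fingers": [4.0,3.5,3.2,2.9,2.6,2.4,2.2,2.0,2.0,2.0]
}}

```text
t: 6.67
ee_pos: [493.6, -340.3, 121.4]
orientation: [0.001, 0.793, 0.609, 0.0]
ft_force: [0.5, 0.7, 4.9]
grip_width: 0.312
grasp_force: 58.3
```

```bash
python3 st.py 493 -340 120
```

```text
6.6667 [ 493.565 -340.26   121.426] yawY -0.2618776949693028 z [ 0.001 -0.001 -1.   ] [-0.604  0.512 -0.249  0.808  0.     1.229] F [0.485 0.722 4.905] 0.31175361391140494 58.332613706588745
delta tool cm [ 0.011 -0.061  0.143]
```

Emit:
{"op": "move_arm", "data": {
  "delta_pos": [
    [0,0,0],
    [0,0,0],
    [0,0,-1],
    [0,0,-2],
    [0,0,-3],
    [0,0,-3],
    [0,0,-3],
    [0,0,-3],
    [0,0,-3],
    [0,0,-1],
    [0,0,0],
    [0,0,0]
  ],
  "twist": [0,0,0,0,0,0,0,0,0,0,0,0],
  "fingers": [2.0,2.0,2.0,2.0,2.0,2.0,2.0,2.0,2.0,2.0,2.0,2.0]
}}

```text
t: 7.67
ee_pos: [492.7, -339.8, 309.6]
orientation: [-0.001, 0.793, 0.609, -0.0]
ft_force: [-0.0, 0.1, -4.7]
grip_width: 0.313
grasp_force: 59.3
```

```bash
python3 st.py 462 124 312; python3 - <<'E'
from h import *
ims=[]
for n in ('top','scene'):
    p=env.get_image(n); u,v=np.round(proj(p,(493,-340,250))).astype(int); print(n,u,v)
    u0=max(u-40,0); v0=max(v-40,0)
    im=cv2.resize(p['color'][v0:v0+80,u0:u0+80,::-1],(396,396),interpolation=cv2.INTER_CUBIC); ims.append(cv2.convertScaleAbs(im,alpha=1.3))
cv2.imwrite('pics/lift.png',np.hstack(ims))
E
python3 -c "
import sys;sys.path.insert(0,'.')
"
```

```text
7.6667 [ 492.658 -339.819  309.636] yawY -0.26207768848160456 z [-0.001  0.001 -1.   ] [-0.604  0.387  0.064  1.249 -0.     1.229] F [-0.003  0.114 -4.654] 0.31335924464592807 59.33129131793976
delta tool cm [ 44.004 -14.978  -0.189]
top 455 203
scene 408 178
```

View pics/lift.png

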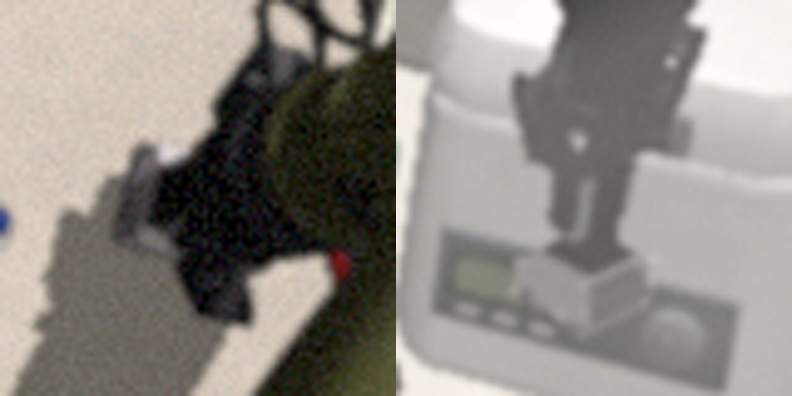

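The roller hangs level in the grip. Next I'll carry it over the near end of the tray.

Emit:
{"op": "move_arm", "data": {
  "delta_pos": [
    [2.0,-0.7,0],
    [3.7,-1.3,0],
    [3.7,-1.3,0],
    [3.7,-1.3,0],
    [3.7,-1.3,0],
    [3.7,-1.3,0],
    [3.7,-1.2,0],
    [3.7,-1.2,0],
    [3.7,-1.2,0],
    [3.7,-1.2,0],
    [3.7,-1.2,0],
    [3.0,-1.0,0],
    [1.7,-0.6,0],
    [0,0,0]
  ],
  "twist": [0,0,0,0,0,0,0,0,0,0,0,0,0,0],
  "fingers": [2.0,2.0,2.0,2.0,2.0,2.0,2.0,2.0,2.0,2.0,2.0,2.0,2.0,2.0]
}}

```text
t: 8.93
ee_pos: [461.9, 123.6, 308.6]
orientation: [-0.002, 0.792, 0.611, -0.001]
ft_force: [-0.0, 0.2, -4.1]
grip_width: 0.31
grasp_force: 59.5
```

Emit:
{"op": "move_arm", "data": {
  "delta_pos": [
    [0,0,0],
    [0,0,0],
    [0,0,0],
    [0,0,0],
    [0,0,0],
    [0,0,0],
    [0,0,0],
    [0,0,0],
    [0,0,0],
    [0,0,0],
    [0,0,0],
    [0,0,0],
    [0,0,0],
    [0,0,0]
  ],
  "twist": [-0.12,-0.12,-0.12,-0.12,-0.12,-0.12,-0.12,-0.12,-0.12,-0.12,-0.12,-0.12,-0.12,0],
  "fingers": [2.0,2.0,2.0,2.0,2.0,2.0,2.0,2.0,2.0,2.0,2.0,2.0,2.0,2.0]
}}

```text
t: 10.1
ee_pos: [462.4, 119.5, 309.0]
orientation: [-0.002, 0.135, 0.991, -0.001]
ft_force: [-0.5, 0.3, -3.6]
grip_width: 0.313
grasp_force: 59.5
```

```bash
python3 st.py 462 124 230; sed -i 's/precision=2/precision=4/' r2.py; python3 r2.py; cat > e.py <<'E'
# tray edges: fit yaw from land (light) / rails in top view using lines of the tray outline
from fit import *
d=pickle.load(open('avg.pkl','rb'))
p=d['top']
# two lands sampled: compare brightness across transverse profile at several x
g=cv2.cvtColor(p['color'],cv2.COLOR_RGB2LAB)[:,:,0].astype(np.float32)
q=(542.2,102.25,2.87); c,s=np.cos(q[2]),np.sin(q[2])
for x0,x1 in ((-100,-65),(65,100)):
    pr=[]
    for y in range(-44,45,2):
        L=np.array([proj(p,(q[0]+c*x-s*y,q[1]+s*x+c*y,61.5)) for x in np.linspace(x0,x1,12)],np.float32).reshape(-1,1,2)
        pr.append(int(cv2.remap(g,L,None,cv2.INTER_LINEAR).mean()))
    print(x0,list(zip(range(-44,45,2),pr)))
E
python3 e.py
```

```text
10.1 [462.364 119.478 309.006] yawY 1.2991262721599663 z [-0.004 -0.001 -1.   ] [ 0.253  0.179 -0.232  1.164 -0.     0.525] F [-0.541  0.323 -3.607] 0.31259975851119237 59.49860394001007
delta tool cm [0.13  0.444 7.9  ]
[ 492.3496 -340.473     1.3287] 0.2839847685998828
tray [542.2062 102.2521   2.8707] -58.52202606201172
-100 [(-44, 152), (-42, 151), (-40, 149), (-38, 145), (-36, 139), (-34, 132), (-32, 123), (-30, 118), (-28, 124), (-26, 138), (-24, 149), (-22, 153), (-20, 154), (-18, 154), (-16, 153), (-14, 153), (-12, 153), (-10, 153), (-8, 152), (-6, 152), (-4, 153), (-2, 152), (0, 152), (2, 152), (4, 152), (6, 152), (8, 152), (10, 151), (12, 151), (14, 151), (16, 151), (18, 151), (20, 151), (22, 151), (24, 150), (26, 148), (28, 143), (30, 137), (32, 129), (34, 119), (36, 101), (38, 77), (40, 61), (42, 64), (44, 79)]
65 [(-44, 151), (-42, 151), (-40, 148), (-38, 144), (-36, 139), (-34, 132), (-32, 124), (-30, 121), (-28, 130), (-26, 144), (-24, 152), (-22, 155), (-20, 156), (-18, 155), (-16, 155), (-14, 155), (-12, 155), (-10, 155), (-8, 155), (-6, 155), (-4, 155), (-2, 154), (0, 154), (2, 154), (4, 154), (6, 154), (8, 154), (10, 154), (12, 153), (14, 153), (16, 153), (18, 153), (20, 153), (22, 153), (24, 152), (26, 149), (28, 144), (30, 138), (32, 131), (34, 119), (36, 97), (38, 72), (40, 59), (42, 65), (44, 84)]
```

Emit:
{"op": "move_arm", "data": {
  "delta_pos": [
    [0.1,0.4,1],
    [0,0,2],
    [0,0,2],
    [0,0,2],
    [0,0,2],
    [0,0,1.5],
    [0,0,0.8],
    [0,0,0],
    [0,0,0]
  ],
  "twist": [0,0,0,0,0,0,0,0,0],
  "fingers": [2.0,2.0,2.0,2.0,2.0,2.0,2.0,2.0,2.0]
}}

```text
t: 10.85
ee_pos: [463.0, 124.4, 197.3]
orientation: [-0.001, 0.137, 0.991, -0.0]
ft_force: [-0.2, 0.6, -3.4]
grip_width: 0.316
grasp_force: 59.5
```

```bash
python3 st.py 461.9 123.5 183; cat > ov.py <<'E'
from fit import *
from st import st
import sys
T=(541.9,101.3,2.868)
s,M=st(); yaw=np.arctan2(M[1,1],M[0,1])-np.pi/2; q=(*s['ee_pos'][:2],yaw); z=s['ee_pos'][2]-121.4
ims=[]
for n in ('top','scene'):
    p=env.get_image(n); sz=8; im=cv2.resize(p['color'][:,:,::-1],None,fx=sz,fy=sz,interpolation=cv2.INTER_CUBIC)
    P2=lambda P: tuple(np.round((proj(p,P)+.5)*sz).astype(int).tolist())
    def wire(b,col):
        for i in range(8):
            for j in range(i):
                if bin(i^j).count('1')==1: cv2.line(im,P2(b[i]),P2(b[j]),col,1)
    wire(place([box(50,54,8+z,32+z)],q)[0],(0,0,255))
    for b in place([box(216,6,50,70,33),box(216,6,50,70,-33)],T): wire(b,(0,255,0))
    u,v=P2((*q[:2],90)); ims.append(im[max(v-240,0):v+240,u-199:u+199])
cv2.imwrite('pics/'+sys.argv[1],np.hstack(ims))
E
python3 ov.py ov1.png
```

```text
10.85 [463.016 124.383 197.319] yawY 1.2968359798022755 z [-0.002 -0.    -1.   ] [ 0.262  0.258 -0.437  0.877 -0.     0.536] F [-0.182  0.591 -3.362] 0.3161744425669625 59.49478268623352
delta tool cm [ 0.082 -0.114  1.432]
```

View pics/ov1.png

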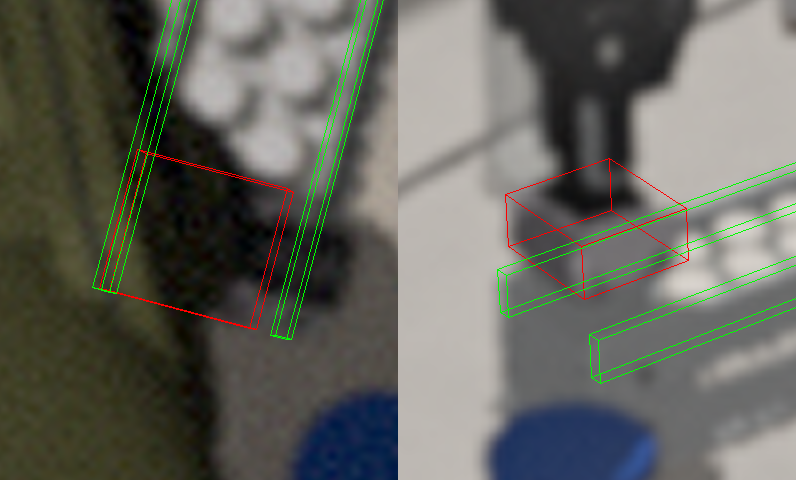

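Emit:
{"op": "move_arm", "data": {
  "delta_pos": [
    [0,-0.1,0.5],
    [0,0,0.5],
    [0,0,0.2],
    [0,0,0],
    [0,0,0]
  ],
  "twist": [0,0,0,0,0],
  "fingers": [2.0,2.0,2.0,2.0,2.0]
}}

```text
t: 11.37
ee_pos: [463.0, 123.5, 185.8]
orientation: [-0.0, 0.136, 0.991, -0.0]
ft_force: [-0.1, -0.2, -4.1]
grip_width: 0.31
grasp_force: 59.5
```

```bash
python3 st.py 461.9 123.5 183
```

```text
11.3667 [463.018 123.487 185.791] yawY 1.2979225203551161 z [-0. -0. -1.] [ 0.261  0.268 -0.457  0.846 -0.     0.534] F [-0.082 -0.219 -4.069] 0.3104459346049038 59.493738412857056
delta tool cm [ 0.108 -0.029  0.279]
```

Emit:
{"op": "move_arm", "data": {
  "delta_pos": [
    [0,0,0.2],
    [0,0,0.1],
    [0,0,0]
  ],
  "twist": [0,0,0],
  "fingers": [2.0,2.0,2.0]
}}

```text
t: 11.62
ee_pos: [463.5, 123.6, 183.1]
orientation: [0.0, 0.136, 0.991, 0.0]
ft_force: [-0.4, -0.6, -1.9]
grip_width: 0.311
grasp_force: 59.5
```

Emit:
{"op": "move_arm", "data": {
  "delta_pos": [
    [0,0,0.1],
    [0,0,0],
    [0,0,0]
  ],
  "twist": [0,0,0],
  "fingers": [2.0,2.0,2.0]
}}

```text
t: 11.87
ee_pos: [464.0, 123.8, 182.9]
orientation: [0.001, 0.136, 0.991, 0.0]
ft_force: [-1.0, 0.5, 5.2]
grip_width: 0.313
grasp_force: 59.5
```

```bash
python3 st.py 461.9 123.5 183
```

```text
11.8667 [463.996 123.758 182.888] yawY 1.2980199279316018 z [ 0.002  0.001 -1.   ] [ 0.261  0.271 -0.461  0.836 -0.     0.533] F [-1.039  0.532  5.168] 0.31259376193879157 59.48114812374115
delta tool cm [ 0.195 -0.081 -0.012]
```

Contact occurred at the predicted height (182.9 mm). Next I'll add pressure and start the stroke.

Emit:
{"op": "move_arm", "data": {
  "delta_pos": [
    [0,0,0.1],
    [0,0,0.1],
    [-0.1,0,0],
    [-0.2,0,0],
    [-0.3,0,0],
    [-0.4,0,0]
  ],
  "twist": [0,0,0,0,0,0],
  "fingers": [2.0,2.0,2.0,2.0,2.0,2.0]
}}

```text
t: 12.37
ee_pos: [473.2, 121.4, 182.6]
orientation: [0.001, 0.136, 0.991, 0.001]
ft_force: [-3.6, 0.6, 13.9]
grip_width: 0.312
grasp_force: 59.3
```

```bash
python3 st.py 621.9 79.1 182.9
```

```text
12.3667 [473.19  121.374 182.566] yawY 1.2982407150992283 z [ 0.003  0.002 -1.   ] [ 0.251  0.284 -0.443  0.84   0.001  0.523] F [-3.551  0.573 13.854] 0.3115571921387227 59.290990233421326
delta tool cm [-15.46   -0.068  -0.003]
```

Emit:
{"op": "move_arm", "data": {
  "delta_pos": [
    [-0.4,-0.02,0.05],
    [-0.4,-0.02,0.05],
    [-0.4,-0.02,0],
    [-0.4,0,0],
    [-0.4,0,0],
    [-0.4,0,0],
    [-0.4,0,0],
    [-0.4,0,0]
  ],
  "twist": [0,0,0,0,0,0,0,0],
  "fingers": [2.0,2.0,2.0,2.0,2.0,2.0,2.0,2.0]
}}

```text
t: 13.03
ee_pos: [504.9, 111.8, 182.9]
orientation: [0.002, 0.136, 0.991, 0.001]
ft_force: [-4.3, -0.4, 24.5]
grip_width: 0.311
grasp_force: 59.1
```

```bash
python3 st.py 621.9 79.1 182.9
```

```text
13.0333 [504.915 111.83  182.859] yawY 1.297776995369504 z [ 0.005  0.001 -1.   ] [ 0.218  0.327 -0.378  0.861 -0.     0.491] F [-4.261 -0.398 24.542] 0.310547904129936 59.118754863739014
delta tool cm [-12.148   0.003   0.053]
```

Emit:
{"op": "move_arm", "data": {
  "delta_pos": [
    [-0.4,0,0],
    [-0.4,0,0],
    [-0.4,0,0],
    [-0.4,0,0],
    [-0.4,0,0],
    [-0.4,0,0],
    [-0.4,0,0],
    [-0.4,0,0],
    [-0.4,0,0],
    [-0.4,0,0]
  ],
  "twist": [0,0,0,0,0,0,0,0,0,0],
  "fingers": [2.0,2.0,2.0,2.0,2.0,2.0,2.0,2.0,2.0,2.0]
}}

```text
t: 13.87
ee_pos: [543.6, 100.8, 183.0]
orientation: [0.003, 0.136, 0.991, 0.0]
ft_force: [-5.4, -0.7, 23.1]
grip_width: 0.315
grasp_force: 59.2
```

```bash
python3 st.py 621.9 79.1 182.9
```

```text
13.8667 [543.628 100.758 182.962] yawY 1.2978568068959717 z [ 0.006  0.    -1.   ] [ 0.184  0.382 -0.291  0.893 -0.001  0.457] F [-5.378 -0.68  23.113] 0.31457485790776746 59.21525537967682
delta tool cm [-8.121  0.024  0.051]
```

Emit:
{"op": "move_arm", "data": {
  "delta_pos": [
    [-0.4,0.01,0],
    [-0.4,0.01,0],
    [-0.4,0,0],
    [-0.4,0,0],
    [-0.4,0,0],
    [-0.4,0,0],
    [-0.4,0,0],
    [-0.4,0,0],
    [-0.4,0,0],
    [-0.4,0,0]
  ],
  "twist": [0,0,0,0,0,0,0,0,0,0],
  "fingers": [2.0,2.0,2.0,2.0,2.0,2.0,2.0,2.0,2.0,2.0]
}}

```text
t: 14.7
ee_pos: [582.5, 89.2, 182.7]
orientation: [0.003, 0.136, 0.991, -0.001]
ft_force: [-7.1, -3.6, 22.8]
grip_width: 0.314
grasp_force: 59.4
```

Emit:
{"op": "move_arm", "data": {
  "delta_pos": [
    [-0.4,0,0],
    [-0.4,0,0],
    [-0.4,0,0],
    [-0.4,0,0],
    [-0.4,0,0],
    [-0.4,0,0],
    [-0.4,0,0],
    [-0.4,0,0],
    [-0.4,0,0],
    [-0.3,0,0],
    [-0.2,0,0],
    [0,0,0]
  ],
  "twist": [0,0,0,0,0,0,0,0,0,0,0,0],
  "fingers": [2.0,2.0,2.0,2.0,2.0,2.0,2.0,2.0,2.0,2.0,2.0,2.0]
}}

```text
t: 15.7
ee_pos: [622.2, 77.5, 182.6]
orientation: [0.003, 0.137, 0.991, -0.001]
ft_force: [-2.0, -4.8, 16.1]
grip_width: 0.315
grasp_force: 59.3
```

```bash
python3 st.py 621.9 79.1 182.9
```

```text
15.7 [622.166  77.516 182.649] yawY 1.296714131580613 z [ 0.006 -0.004 -1.   ] [ 0.126  0.498 -0.095  0.972 -0.004  0.4  ] F [-2.004 -4.792 16.11 ] 0.31465369605158927 59.34736669063568
delta tool cm [ 0.068  0.145 -0.026]
```

First stroke complete. I'll run a return stroke at the same pressure for certainty, easing off the lateral rail contact.

Emit:
{"op": "move_arm", "data": {
  "delta_pos": [
    [0.1,-0.05,0.03],
    [0.3,-0.05,0.03],
    [0.4,0,0],
    [0.4,0,0],
    [0.4,0,0],
    [0.4,0,0],
    [0.4,0,0],
    [0.4,0,0],
    [0.4,0,0],
    [0.4,0,0]
  ],
  "twist": [0,0,0,0,0,0,0,0,0,0],
  "fingers": [2.0,2.0,2.0,2.0,2.0,2.0,2.0,2.0,2.0,2.0]
}}

```text
t: 16.53
ee_pos: [589.0, 87.0, 182.8]
orientation: [0.006, 0.136, 0.991, -0.0]
ft_force: [0.5, -4.9, 17.7]
grip_width: 0.31
grasp_force: 59.3
```

```bash
python3 st.py 461.9 123.5 182.9
```

```text
16.5333 [588.977  87.046 182.822] yawY 1.2972092669845459 z [ 0.011 -0.002 -1.   ] [ 0.148  0.445 -0.186  0.929 -0.004  0.422] F [ 0.457 -4.92  17.744] 0.3103252530717068 59.30538296699524
delta tool cm [13.219  0.076 -0.16 ]
```

Emit:
{"op": "move_arm", "data": {
  "delta_pos": [
    [0.4,0,0.03],
    [0.4,0,0.03],
    [0.4,0,0],
    [0.4,0,0],
    [0.4,0,0],
    [0.4,0,0],
    [0.4,0,0],
    [0.4,0,0],
    [0.4,0,0],
    [0.4,0,0],
    [0.4,0,0],
    [0.4,0,0]
  ],
  "twist": [0,0,0,0,0,0,0,0,0,0,0,0],
  "fingers": [2.0,2.0,2.0,2.0,2.0,2.0,2.0,2.0,2.0,2.0,2.0,2.0]
}}

```text
t: 17.53
ee_pos: [544.2, 100.6, 183.0]
orientation: [0.007, 0.136, 0.991, 0.001]
ft_force: [2.7, -1.9, 20.7]
grip_width: 0.308
grasp_force: 59.3
```

```bash
python3 st.py 461.9 123.5 182.9
```

```text
17.5333 [544.197 100.558 182.973] yawY 1.2971802300722313 z [ 0.015 -0.001 -1.   ] [ 0.184  0.378 -0.297  0.882 -0.004  0.458] F [ 2.669 -1.901 20.717] 0.3076163231430723 59.30907368659973
delta tool cm [ 8.543 -0.015 -0.115]
```

Emit:
{"op": "move_arm", "data": {
  "delta_pos": [
    [0.4,0,0.02],
    [0.4,0,0.02],
    [0.4,0,0],
    [0.4,0,0],
    [0.4,0,0],
    [0.4,0,0],
    [0.4,0,0],
    [0.4,0,0],
    [0.4,0,0],
    [0.4,0,0]
  ],
  "twist": [0,0,0,0,0,0,0,0,0,0],
  "fingers": [2.0,2.0,2.0,2.0,2.0,2.0,2.0,2.0,2.0,2.0]
}}

```text
t: 18.37
ee_pos: [506.3, 112.1, 182.8]
orientation: [0.008, 0.136, 0.991, 0.001]
ft_force: [2.7, -2.8, 22.9]
grip_width: 0.311
grasp_force: 59.2
```

Emit:
{"op": "move_arm", "data": {
  "delta_pos": [
    [0.4,0,0],
    [0.4,0,0],
    [0.4,0,0],
    [0.4,0,0],
    [0.4,0,0],
    [0.4,0,0],
    [0.4,0,0],
    [0.4,0,0],
    [0.4,0,0],
    [0.3,0,0],
    [0.2,0,0],
    [0,0,0]
  ],
  "twist": [0,0,0,0,0,0,0,0,0,0,0,0],
  "fingers": [2.0,2.0,2.0,2.0,2.0,2.0,2.0,2.0,2.0,2.0,2.0,2.0]
}}

```text
t: 19.37
ee_pos: [466.2, 123.7, 182.5]
orientation: [0.007, 0.136, 0.991, 0.002]
ft_force: [1.1, -1.3, 24.8]
grip_width: 0.311
grasp_force: 59.2
```

```bash
python3 st.py 461.9 123.5 182.9
```

```text
19.3667 [466.164 123.68  182.526] yawY 1.29812242994694 z [ 0.014  0.002 -1.   ] [ 0.26   0.268 -0.467  0.821 -0.002  0.533] F [ 1.052 -1.255 24.757] 0.31131881571660464 59.20015633106232
delta tool cm [ 0.405 -0.132 -0.044]
```

Emit:
{"op": "move_arm", "data": {
  "delta_pos": [
    [0,0,-0.5],
    [0,0,-1],
    [0,0,-2],
    [0,0,-3],
    [0,0,-3],
    [0,0,-2.5],
    [0,0,-1],
    [0,0,0],
    [0,0,0]
  ],
  "twist": [0,0,0,0,0,0,0,0,0],
  "fingers": [2.0,2.0,2.0,2.0,2.0,2.0,2.0,2.0,2.0]
}}

```text
t: 20.12
ee_pos: [460.6, 122.6, 306.7]
orientation: [-0.0, 0.136, 0.991, -0.0]
ft_force: [-0.1, -0.4, -3.7]
grip_width: 0.314
grasp_force: 59.8
```

```bash
python3 st.py 493 -340 309; cat > cap.py <<'E'
from fit import *
d=pickle.load(open('avg.pkl','rb')); n='scene'
ps=[env.get_image(n) for _ in range(5)]; a=np.mean([q['color'] for q in ps],0).astype(np.uint8); p=ps[-1]; b=d[n]['color']
caps=[(-45,13),(-15,13),(15,13),(45,13),(-30,-13),(0,-13),(30,-13)]
t=(542.2,102.25,2.8707); c,s=np.cos(t[2]),np.sin(t[2])
gb,ga=[cv2.resize(cv2.cvtColor(i,cv2.COLOR_RGB2GRAY).astype(np.float32),None,fx=4,fy=4,interpolation=cv2.INTER_CUBIC) for i in (b,a)]
for i,(x,y) in enumerate(caps):
    P=np.array((t[0]+c*x-s*y,t[1]+s*x+c*y,65.5)); u,v=np.round((proj(p,P)+.5)*4).astype(int)
    e=proj(p,P-[0,0,4])-proj(p,P)
    m=cv2.matchTemplate(ga[v-24:v+24,u-30:u+30],gb[v-14:v+14,u-20:u+20],cv2.TM_CCOEFF_NORMED); _,mx,_,loc=cv2.minMaxLoc(m)
    print(i+1,'shift px',(loc[0]-10)/4,(loc[1]-10)/4,'expect',e.round(2),round(mx,2))
vis=[]
u,v=np.round(proj(p,(541,101,62))).astype(int)
for im in (b,a): vis.append(cv2.resize(im[v-30:v+24,u-38:u+38,::-1],(399,284),interpolation=cv2.INTER_CUBIC))
cv2.imwrite('pics/caps.png',np.hstack(vis))
E
python3 cap.py
```

```text
20.1167 [460.605 122.645 306.728] yawY 1.297937156362929 z [-0.001 -0.    -1.   ] [ 0.26   0.177 -0.241  1.154  0.     0.533] F [-0.131 -0.432 -3.714] 0.31360593881627863 59.77104842662811
delta tool cm [-15.587 -43.68   -0.223]
1 shift px 0.0 0.5 expect [-0.    1.03] 0.92
2 shift px 0.0 0.5 expect [0.01 1.04] 0.93
3 shift px 0.0 0.5 expect [0.02 1.05] 0.94
4 shift px -0.25 0.5 expect [0.03 1.06] 0.95
5 shift px 0.0 0.5 expect [0.01 1.03] 0.98
6 shift px -0.25 0.5 expect [0.02 1.04] 0.96
7 shift px -0.25 0.5 expect [0.03 1.05] 0.98
```

All seven caps moved down by the same amount, and the roller ran over them 0.4 mm above land height, which is where it would run if they are home. Next I'll take the roller back.

Emit:
{"op": "move_arm", "data": {
  "delta_pos": [
    [0,0,-0.2],
    [0,0,0],
    [0,0,0],
    [0,0,0],
    [0,0,0],
    [0,0,0],
    [0,0,0],
    [0,0,0],
    [0,0,0],
    [0,0,0],
    [0,0,0],
    [0,0,0],
    [0,0,0],
    [0,0,0]
  ],
  "twist": [0.12,0.12,0.12,0.12,0.12,0.12,0.12,0.12,0.12,0.12,0.12,0.12,0.12,0],
  "fingers": [2.0,2.0,2.0,2.0,2.0,2.0,2.0,2.0,2.0,2.0,2.0,2.0,2.0,2.0]
}}

```text
t: 21.53
ee_pos: [460.5, 122.6, 308.4]
orientation: [-0.0, 0.794, 0.608, -0.001]
ft_force: [-0.3, 0.9, -3.6]
grip_width: 0.316
grasp_force: 59.8
```

Emit:
{"op": "move_arm", "data": {
  "delta_pos": [
    [-2.0,0.7,0],
    [-3.7,1.3,0],
    [-3.7,1.3,0],
    [-3.7,1.3,0],
    [-3.7,1.3,0],
    [-3.7,1.3,0],
    [-3.7,1.2,0],
    [-3.7,1.2,0],
    [-3.7,1.2,0],
    [-3.7,1.2,0],
    [-3.7,1.2,0],
    [-3.0,1.0,0],
    [-1.7,0.6,0],
    [0,0,0],
    [0,0,0]
  ],
  "twist": [0,0,0,0,0,0,0,0,0,0,0,0,0,0,0],
  "fingers": [2.0,2.0,2.0,2.0,2.0,2.0,2.0,2.0,2.0,2.0,2.0,2.0,2.0,2.0,2.0]
}}

```text
t: 22.78
ee_pos: [490.2, -338.6, 308.1]
orientation: [-0.001, 0.793, 0.609, -0.0]
ft_force: [-0.1, 0.2, -3.3]
grip_width: 0.314
grasp_force: 59.8
```

```bash
python3 st.py 493.5 -340.3 122
```

```text
22.7833 [ 490.238 -338.555  308.078] yawY -0.2616811595712021 z [-0.001  0.002 -1.   ] [-0.605  0.383  0.053  1.243  0.     1.228] F [-0.127  0.177 -3.322] 0.3139671822089693 59.81644928455353
delta tool cm [-0.106  0.394 18.607]
```

Emit:
{"op": "move_arm", "data": {
  "delta_pos": [
    [-0.1,0.4,1],
    [0,0,2.5],
    [0,0,3],
    [0,0,3],
    [0,0,3],
    [0,0,2.5],
    [0,0,1.5],
    [0,0,0.8],
    [0,0,0.4],
    [0,0,0],
    [0,0,0],
    [0,0,0]
  ],
  "twist": [0,0,0,0,0,0,0,0,0,0,0,0],
  "fingers": [2.0,2.0,2.0,2.0,2.0,2.0,2.0,2.0,2.0,2.0,2.0,2.0]
}}

```text
t: 23.78
ee_pos: [495.2, -340.1, 133.7]
orientation: [0.001, 0.793, 0.609, 0.0]
ft_force: [0.2, -0.2, -3.4]
grip_width: 0.313
grasp_force: 59.8
```

```bash
python3 st.py 493.5 -340.3 121
```

```text
23.7833 [ 495.229 -340.076  133.739] yawY -0.2614600010911422 z [ 0.002 -0.002 -1.   ] [-0.602  0.501 -0.232  0.835  0.     1.23 ] F [ 0.154 -0.237 -3.351] 0.3125587145102272 59.81180191040039
delta tool cm [-0.065 -0.165  1.274]
```

Emit:
{"op": "move_arm", "data": {
  "delta_pos": [
    [-0.05,-0.15,0.5],
    [0,0,0.4],
    [0,0,0.2],
    [0,0,0],
    [0,0,0]
  ],
  "twist": [0,0,0,0,0],
  "fingers": [2.0,2.0,2.0,2.0,2.0]
}}

```text
t: 24.2
ee_pos: [492.7, -339.9, 121.6]
orientation: [0.0, 0.793, 0.609, 0.0]
ft_force: [-0.3, 0.2, -0.2]
grip_width: 0.31
grasp_force: 59.8
```

```bash
python3 st.py 493.5 -340.3 121
```

```text
24.2 [ 492.735 -339.938  121.61 ] yawY -0.26215391195492005 z [ 0. -0. -1.] [-0.604  0.511 -0.251  0.808  0.     1.229] F [-0.296  0.212 -0.21 ] 0.3100593536468616 59.82671320438385
delta tool cm [-0.015  0.083  0.061]
```

Emit:
{"op": "move_arm", "data": {
  "delta_pos": [
    [0,0.03,0.04],
    [0,0,0],
    [0,0,0],
    [0,0,0],
    [0,0,0],
    [0,0,0],
    [0,0,0],
    [0,0,0],
    [0,0,0],
    [0,0,0],
    [0,0,0],
    [0,0,0]
  ],
  "twist": [0,0,0,0,0,0,0,0,0,0,0,0],
  "fingers": [2.0,2.0,2.7,3.2,4.0,5.0,6.0,7.0,8.0,8.0,8.0,8.0]
}}

```text
t: 25.2
ee_pos: [493.0, -339.9, 120.9]
orientation: [-0.0, 0.793, 0.609, 0.0]
ft_force: [0.5, -0.5, -0.4]
grip_width: 0.933
grasp_force: 0.0
```

Emit:
{"op": "move_arm", "data": {
  "delta_pos": [
    [0,0,-0.5],
    [0,0,-1.5],
    [0,0,-3],
    [0,0,-3],
    [0,0,-3],
    [0,0,-3],
    [0,0,-3],
    [0,0,-3],
    [3.0,0,0],
    [3.5,0,0],
    [3.5,0,0],
    [3.5,0,0],
    [2.0,0,0],
    [0,0,0],
    [0,0,0]
  ],
  "twist": [0,0,0,0,0,0,0,0,0,0,0,0,0,0,0],
  "fingers": [8.0,8.0,8.0,8.0,8.0,8.0,8.0,8.0,8.0,8.0,8.0,8.0,8.0,8.0,8.0]
}}

```text
t: 26.45
ee_pos: [533.3, -189.2, 321.4]
orientation: [0.0, 0.793, 0.61, -0.0]
ft_force: [-0.5, -0.7, -0.1]
grip_width: 0.935
grasp_force: 0.0
```

```bash
python3 st.py; sed -i "s/^vis=.*/vis=[]; w=np.round(proj(p,(493,-340,40))).astype(int)/; s/^for im in (b,a).*/for im in (b,a): vis.append(np.vstack([cv2.resize(im[v-30:v+24,u-38:u+38,::-1],(399,284),interpolation=cv2.INTER_CUBIC),cv2.resize(im[w[1]-30:w[1]+24,w[0]-38:w[0]+38,::-1],(399,284),interpolation=cv2.INTER_CUBIC)]))/" cap.py; python3 cap.py
```

```text
26.45 [ 533.265 -189.218  321.358] yawY -0.25966355475775454 z [ 0.    -0.001 -1.   ] [-0.341  0.324 -0.001  1.245 -0.001  1.49 ] F [-0.547 -0.675 -0.128] 0.9351652298357555 0.0
1 shift px 0.0 0.5 expect [-0.    1.03] 0.92
2 shift px 0.0 0.5 expect [0.01 1.04] 0.94
3 shift px 0.0 0.5 expect [0.02 1.05] 0.94
4 shift px -0.25 0.5 expect [0.03 1.06] 0.94
5 shift px 0.0 0.5 expect [0.01 1.03] 0.98
6 shift px -0.25 0.5 expect [0.02 1.04] 0.96
7 shift px -0.25 0.5 expect [0.03 1.05] 0.97
```

View pics/caps.png

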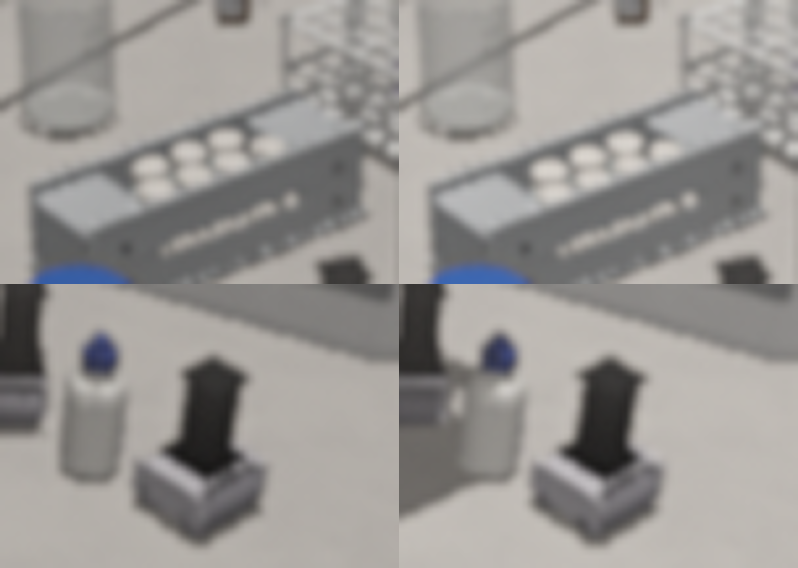

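Before and after: all seven caps sit evenly lower, the roller stands where it was to within about a pixel, and the bottle hasn't moved.

```bash
python3 -c "
from workcell import env
print(env.close_job())"
```

```text
the job is handed in; nothing more can be done
None
```

The job is handed in: I ran the 54 mm roller along the channel and back at roughly 15–25 N, all seven caps show as pressed down evenly and look fully home, and the roller is back on its drums where it stood.

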